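# Line up the duck flock on the float plank

## Robot

A 6-joint arm with a two-finger parallel gripper is mounted at the origin on the work surface. World frame = base frame: x ahead of the robot, y to its left, z up, the work surface at z = 0. Lengths are in m, angles in degrees, forces in N, time in s.
With the tool pointing down it reaches from about 0.35 to 0.975 m from the base axis. Payload 7.1 kg.
Tool frame: the origin (TCP) lies midway between the tips of the shut fingers; the grasp point (between the pads) lies 19 mm behind it; z points along the fingers, y is the line along which they close (so a half turn about z gives the same grasp; the last joint's range is limited). The gripper opens to 88 mm and grips with 3 to 60 N. Pads are 20 mm wide; open, the fingers measure 115 mm over their backs; the gripper's body (75 mm by 178 mm) begins 61 mm behind the grasp point.
Start: joints at [-67.895, 24.242, 93.386, -0, 62.372, -1.089], TCP at [0.246, -0.574, 0.223] pointing down, gripper open.
Joint ranges: [-172.04, 172.04], [-51.8, 120.97], [4.93, 147.93], [-75.15, 255.16], [6.16, 154.13], [-145.62, 145.62]. Speed limits (degrees/s): [136.94, 136.94, 172.46, 180, 180, 180].

## Interface

Orientations are given as [roll, pitch, yaw] about the fixed x, y, z axes, in that order (R = Rz(yaw) Ry(pitch) Rx(roll)).
In Python, from bench import monitor, snapshot, camera_model, order gives the robot as it stands.
- The arm moves only by the tool move_arm, never from a script. Its argument "plan" is a list of rows, each an object of numbers: "tx", "ty", "tz": the shift along the tool's x, y, z in parts of the range, where 1.0 means 30 cm; "wx", "wy", "wz": the turn, a rotation vector about the tool's x, y, z in normalised numbers (1 is pi/2 rad); "grip": the finger opening in cm, from 0 to 8.78. In form: [{"tx": .., "ty": .., "tz": .., "wx": .., "wy": .., "wz": .., "grip": ..}, ...]. A call has 1 to 5 rows; each row is the pose to reach, as a shift and turn from the pose commanded when the call began, along the tool's axes at that moment; what a row does not reach only later rows make up. A row lasts 1/8 s, in which the tool goes at most 62.5 mm and 10.7 degrees, less where a joint would pass 70% of its speed; a pose out of reach is approached as far as the arm can. Shift and turn numbers lie between -1 and 1, and a call with a number outside is refused. A call with a gripper value outside its range is refused whole. The fingers move at their own pace and stop on an object; the grip force is fixed at half the most. Time passes only in rows, so rows that repeat a pose let the fingers close. It gives the time, the measured TCP pose, the force, the opening and the grip force at its end, in the units of the state.
- monitor.get_obs(): the state, without advancing time (a new reading comes with each control period).
- snapshot(name): name is "scene" or "top" or "wrist"; returns (picture, depth): 420x560x3 uint8, red, green, blue; 420x560 float32, m along the optical axis (not along the pixel's ray), 0 where there is no reading.
- camera_model(name): a dict with "mtx" (3x3 intrinsics, pixels), "xyz" and "attitude" of the camera in the world; the wrist camera has in their place "hand_eye" (4x4, takes a point from camera to tool coordinates, whose origin is the TCP and whose axes are the flange's). Camera axes: x right, y down, z forward; pixel columns grow to the right and rows downward; lengths in m; the calibration is good to about 2 mm. A picture is of the moment at which its call begins: read the wrist's pose just before it. camera_model takes no time and is no camera call.
- order.sign_off(): hands the job in; it is judged then, once.
The state is a dict: "time": time; "joints": joint angles; "dq": joint speeds; "joint_torque": joint torques, N m; "tcp_pos": TCP position; "ee_rot": TCP orientation; "force": force on the tool from outside, world axes, zero at the start; "ft_torque": the same for the moment, N m; "width": finger opening in m; "grip_force": force on a finger pad.
Only numpy, scipy, OpenCV 4.12 (cv2) and the standard library are available. Lean on these libraries where they do the work, as an engineer would, in place of code of your own. Each camera call takes 0.05 s, during which the arm holds its last target. There are 200 camera calls.

## Task

Line up the four red ducks by size on the plank, one centred on each white disc: the biggest on the disc next to the farmer head, then each next smaller one in turn, the smallest next to the gilt fan. Stand each duck upright with its length along the plank (its beak may point either way), and do not tip any duck over on the way.

Things in the scene. Friction and masses are not known exactly. Their poses are not given: they have to be found in the camera images.
- duck_biggest: Biggest of the four red-lacquered ducks: 94 mm long, 86 mm high over the head. Block-shaped body 72 mm long, 46 mm wide with upright sides, 46 mm high; black tail, gilt wing patches, head at the front, orange beak. Origin: centre of the flat underside. x lengthwise to the beak, y across, z up. Loose, upright, 20 to 150 g; grip across the width, mid-body.
- duck_second: Second of the four red-lacquered ducks: 80 mm long, 73 mm high over the head. Block-shaped body 61 mm long, 39 mm wide with upright sides, 39 mm high; black tail, gilt wing patches, head at the front, orange beak. Origin: centre of the flat underside. x lengthwise to the beak, y across, z up. Loose, upright, 20 to 150 g; grip across the width, mid-body.
- duck_third: Third of the four red-lacquered ducks: 66 mm long, 60 mm high over the head. Block-shaped body 50 mm long, 32 mm wide with upright sides, 32 mm high; black tail, gilt wing patches, head at the front, orange beak. Origin: centre of the flat underside. x lengthwise to the beak, y across, z up. Loose, upright, 20 to 150 g; grip across the width, mid-body.
- duck_smallest: Smallest of the four red-lacquered ducks: 52 mm long, 47 mm high over the head. Block-shaped body 39 mm long, 25 mm wide with upright sides, 25 mm high; black tail, gilt wing patches, head at the front, orange beak. Origin: centre of the flat underside. x lengthwise to the beak, y across, z up. Loose, upright, 20 to 150 g; grip across the width, mid-body.
- mark_a: One of four alike cream-white discs, 44 mm across, let into the top of the plank in a row along its length, 105 mm apart. Which letter lies where in the row changes. Origin: disc centre, level with the plank's top (20 mm above the bench); y runs along the plank, x across it. Flat and fixed.
- mark_b: One of four alike cream-white discs, 44 mm across, let into the top of the plank in a row along its length, 105 mm apart. Which letter lies where in the row changes. Origin: disc centre, level with the plank's top (20 mm above the bench); y runs along the plank, x across it. Flat and fixed.
- mark_c: One of four alike cream-white discs, 44 mm across, let into the top of the plank in a row along its length, 105 mm apart. Which letter lies where in the row changes. Origin: disc centre, level with the plank's top (20 mm above the bench); y runs along the plank, x across it. Flat and fixed.
- mark_d: One of four alike cream-white discs, 44 mm across, let into the top of the plank in a row along its length, 105 mm apart. Which letter lies where in the row changes. Origin: disc centre, level with the plank's top (20 mm above the bench); y runs along the plank, x across it. Flat and fixed.
- farmer_head: Half-carved pale wooden farmer head, brown headcloth and bun, 78 mm wide, 111 mm high, fixed on one end of the plank (which end changes), in line with the discs, 107.5 mm from the nearest. Origin: centre of its underside, on the plank's top; z up. A gilt fan (about 130 mm wide, 90 mm high) is fixed likewise on the other end.
- plank: Dark wooden float plank lying fixed on the bench: 80 mm wide (x), 640 mm long (y), 20 mm thick. Origin: centre of its underside; its top is 20 mm above the bench.
There are look-alikes about, which are no part of the job. What is shaped like the duck_third but grey or turquoise is not meant.

How it is judged (in metres and radians):
At the end, for the whole second after the job is handed in: Every duck stands upright (within 0.12 rad) and at rest on the plank's top, its origin within 13 mm of the centre of its own disc and its length within 0.3 rad of the plank's; counted from the farmer head the discs carry biggest, second, third, smallest ((horizontal distance between duck_biggest and mark_a below 0.013 m or horizontal distance between duck_biggest and mark_b below 0.013 m or horizontal distance between duck_biggest and mark_c below 0.013 m or horizontal distance between duck_biggest and mark_d below 0.013 m) and horizontal distance between duck_biggest and farmer_head between 0.0775 and 0.1375 m and angle between the x axis of each of duck_biggest, duck_second, duck_third, duck_smallest and the y axis of plank, either way round below 0.3 rad and z of duck_biggest in the frame of plank between 0.014 and 0.026 m and angle between each of duck_biggest, duck_second, duck_third, duck_smallest's own z axis and vertical below 0.12 rad and linear speed of each of duck_biggest, duck_second, duck_third, duck_smallest below 0.02 m/s and angular speed of each of duck_biggest, duck_second, duck_third, duck_smallest below 0.15 rad/s and (horizontal distance between duck_second and mark_a below 0.013 m or horizontal distance between duck_second and mark_b below 0.013 m or horizontal distance between duck_second and mark_c below 0.013 m or horizontal distance between duck_second and mark_d below 0.013 m) and horizontal distance between duck_second and farmer_head between 0.1825 and 0.2425 m and z of duck_second in the frame of plank between 0.014 and 0.026 m and (horizontal distance between duck_third and mark_a below 0.013 m or horizontal distance between duck_third and mark_b below 0.013 m or horizontal distance between duck_third and mark_c below 0.013 m or horizontal distance between duck_third and mark_d below 0.013 m) and horizontal distance between duck_third and farmer_head between 0.2875 and 0.3475 m and z of duck_third in the frame of plank between 0.014 and 0.026 m and (horizontal distance between duck_smallest and mark_a below 0.013 m or horizontal distance between duck_smallest and mark_b below 0.013 m or horizontal distance between duck_smallest and mark_c below 0.013 m or horizontal distance between duck_smallest and mark_d below 0.013 m) and horizontal distance between duck_smallest and farmer_head between 0.3925 and 0.4525 m and z of duck_smallest in the frame of plank between 0.014 and 0.026 m); the robot touches nothing.
It fails at once if a duck is tipped over (leans more than 0.8 rad) (angle between any of duck_biggest, duck_second, duck_third, duck_smallest's own z axis and vertical above 0.8 rad).
It also fails if it takes over 112 s, if anything falls off the work surface, if the arm or the gripper's body presses on something with over 40 N, if the wrist force passes 120 N, or if a joint passes its speed limit or range.

## Working session

There is one attempt and no reset: what is moved stays moved. The work goes in short steps, Python scripts to look and compute and a tool call to move; the robot and the scene stay as the last step left them, time stands still between calls to the robot, and variables do not carry over. Pictures are saved under pics/ and viewed, at most 14 in all, crops included, and the job is handed in when it is done.

Besides the shell and the picture viewer there is one more tool, called by a JSON object that holds its "name" and its "arguments", one argument or row to a line. move_arm: Moves the arm, as the interface text tells. Its arguments: {"type":"object","properties":{"plan":{"type":"array","items":{"type":"object","properties":{"tx":{"type":"number"},"ty":{"type":"number"},"tz":{"type":"number"},"wx":{"type":"number"},"wy":{"type":"number"},"wz":{"type":"number"},"grip":{"type":"number"}}}}},"required":["plan"]}

```bash
mkdir -p pics; cat > h.py <<'E'
import numpy as np,cv2
from bench import monitor,snapshot,camera_model,order
from scipy.spatial.transform import Rotation as R
def cam(n):
    m=camera_model(n);K=np.array(m["mtx"])
    if n=="wrist":
        o=monitor.get_obs();T=np.eye(4);T[:3,:3]=R.from_euler('xyz',o["ee_rot"],degrees=True).as_matrix();T[:3,3]=o["tcp_pos"]
        return K,T@np.array(m["hand_eye"])
    return K,m
def cloud(d,K,T):
    v,u=np.mgrid[:d.shape[0],:d.shape[1]]
    p=np.stack([(u-K[0,2])/K[0,0]*d,(v-K[1,2])/K[1,1]*d,d],-1)
    return p@T[:3,:3].T+T[:3,3]
E
python3 - <<'E'
from h import *
for n in("top","scene"):
    p,d=snapshot(n);np.savez(n,p=p,d=d);cv2.imwrite(f"pics/{n}0.png",p[...,::-1]);print(camera_model(n))
print(monitor.get_obs())
print(camera_model("wrist"))
E
```

```text
{'mtx': array([[508.0202102 ,   0.        , 278.14230553],
       [  0.        , 508.0202102 , 218.83440079],
       [  0.        ,   0.        ,   1.        ]]), 'xyz': array([ 0.29190219, -0.00746317,  1.05325425]), 'attitude': array([-166.84884975,    0.20216791,  -93.20673167])}
{'mtx': array([[506.55736012,   0.        , 287.970496  ],
       [  0.        , 506.55736012, 213.60526955],
       [  0.        ,   0.        ,   1.        ]]), 'xyz': array([ 0.78338136, -0.50590003,  0.98319815]), 'attitude': array([-1.48458014e+02,  5.27765339e-02,  2.81932650e+01])}
{'time': 0.1, 'joints': array([-6.78954465e+01,  2.42804366e+01,  9.34256320e+01,  1.61472119e-03,
        6.23722675e+01, -1.08805271e+00]), 'dq': array([ 0.00758328, -0.21089157, -0.09324909,  0.00408341, -0.0978056 ,
       -0.00416685]), 'joint_torque': array([-1.02327267e-03, -5.45615530e+01, -2.74327058e+01,  6.44272962e-02,
        1.88035617e-02, -1.10223553e-05]), 'tcp_pos': array([ 0.24599144, -0.57402134,  0.221985  ]), 'ee_rot': array([-1.79921705e+02, -2.91684735e-03,  2.31918544e+01]), 'force': array([-0.83750189,  0.20656178,  0.68302771]), 'ft_torque': array([-0.01334884, -0.01785599,  0.01118923]), 'grip_force': 0.0, 'width': 0.0874216094044335}
{'mtx': array([[372.23127923,   0.        , 281.73593951],
       [  0.        , 372.23127923, 208.99425595],
       [  0.        ,   0.        ,   1.        ]]), 'hand_eye': array([[-1.83610257e-06, -9.56882665e-01, -2.90474724e-01,
         7.93989186e-02],
       [ 9.99999761e-01, -2.02649349e-04,  6.61247024e-04,
        -1.16855195e-04],
       [-6.91600328e-04, -2.90474654e-01,  9.56882436e-01,
        -1.61507076e-01],
       [ 0.00000000e+00,  0.00000000e+00,  0.00000000e+00,
         1.00000000e+00]])}
```

View pics/top0.png

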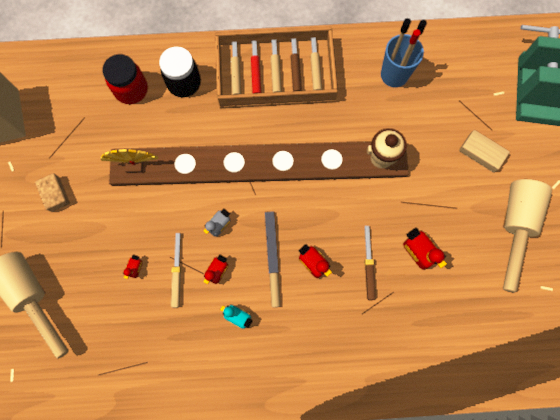

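View pics/scene0.png

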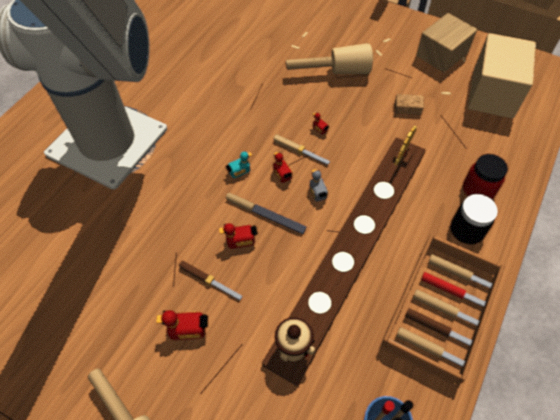

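Top view: the red ducks are at (424,249), (315,261), (216,268) and (133,266), from biggest to smallest. Of the look-alikes, grey at (217,222) and turquoise at (237,316) are excluded by colour. The discs are at (332,159), (283,160), (234,162) and (185,163). The farmer head is at (388,148) and the fan at (128,157).

```bash
cat > m.py <<'E'
from h import *
def Tof(m):
    T=np.eye(4);T[:3,:3]=R.from_euler('xyz',m["attitude"],degrees=True).as_matrix();T[:3,3]=m["xyz"];return T
E
python3 - <<'E'
from m import *
f=np.load("top.npz");p,d=f["p"],f["d"];m=camera_model("top");K=np.array(m["mtx"]);W=cloud(d,K,Tof(m))
hsv=cv2.cvtColor(p,cv2.COLOR_RGB2HSV)
print("bench z",[W[v,u,2].round(4) for u,v in((340,220),(90,220),(460,290))])
D=[]
for u,v in((332,159),(283,160),(234,162),(185,163)):
    s=np.s_[v-14:v+15,u-14:u+15];k=(hsv[s][...,1]<80)&(hsv[s][...,2]>190);q=W[s][k];a,b=q.min(0),q.max(0);D.append(q.mean(0));print("disc",q.mean(0).round(4),(b-a).round(3))
D=np.array(D);print("spacing",np.linalg.norm(np.diff(D,axis=0),axis=1),"dir",np.degrees(np.arctan2(*(D[0]-D[3])[[1,0]])))
for (u,v),r,H in zip(((424,249),(315,261),(216,268),(133,266)),(32,28,22,18),(.046,.039,.032,.025)):
    s=np.s_[v-r:v+r,u-r:u+r];q=W[s];h=hsv[s]
    red=((h[...,0]<8)|(h[...,0]>172))&(h[...,1]>180)&(h[...,2]>70)
    ok=(q[...,2]>.008)
    body=(ok&red&(np.abs(q[...,2]-H)<.006))
    beak=ok&(h[...,0]>12)&(h[...,0]<28)&(h[...,1]>150)&(q[...,2]>H)
    head=ok&(q[...,2]>H*1.3)
    tail=ok&(h[...,2]<60)
    R_=cv2.minAreaRect((q[ok][:,:2]*1000).astype(np.float32))
    Rb=cv2.minAreaRect((q[body][:,:2]*1000).astype(np.float32))
    print("duck",R_,"body",Rb,"n",body.sum(),"head",q[head].mean(0).round(4),"tail",np.median(q[tail],0).round(4) if tail.any() else None,"ztop",q[...,2].max().round(4))
def crop(u,v):return cv2.resize(p[v-33:v+33,u-33:u+33],(390,290)if 0 else (300,300),interpolation=cv2.INTER_CUBIC)
c=[crop(u,v) for u,v in((424,249),(315,261),(216,268),(133,266))]
cv2.imwrite("pics/c.png",np.vstack([np.hstack(c[:2]),np.hstack(c[2:])])[...,::-1])
E
```

```text
bench z [np.float64(-0.002), np.float64(0.0018), np.float64(-0.0019)]
disc [ 0.6575 -0.1384  0.0239] [0.389 0.153 1.037]
disc [ 0.661  -0.0337  0.0208] [0.044 0.045 0.011]
disc [0.663  0.0707 0.0241] [0.394 0.101 1.038]
disc [0.6665 0.176  0.0209] [0.045 0.045 0.013]
spacing [0.10475788 0.10450926 0.1053673 ] dir -91.63962022077098
duck ((359.56939697265625, -182.0395050048828), (92.76924896240234, 362.79022216796875), 35.530494689941406) body ((449.0216064453125, -306.7977600097656), (67.66908264160156, 42.81601333618164), 30.887754440307617) n 478 head [ 0.4177 -0.2986  0.1456] tail [ 0.4806 -0.2868  0.0483] ztop 1.0533
duck ((375.13995361328125, -67.53018188476562), (70.633544921875, 192.76206970214844), 74.30887603759766) body ((438.405517578125, -84.79777526855469), (56.556636810302734, 37.501678466796875), 41.051368713378906) n 346 head [ 0.4095 -0.0917  0.1532] tail [ 0.4624 -0.0655  0.0412] ztop 1.0533
duck ((364.9526672363281, 73.15518188476562), (208.60696411132812, 61.854000091552734), 31.303810119628906) body ((432.8917236328125, 116.36521911621094), (31.961549758911133, 47.42686462402344), 59.79530715942383) n 241 head [0.4133 0.1205 0.0888] tail [0.4537 0.101  0.0339] ztop 1.0533
duck ((385.0988464355469, 140.5135498046875), (346.1046447753906, 50.42322540283203), 66.08599853515625) body ((449.0533447265625, 285.55023193359375), (23.643890380859375, 37.02548599243164), 73.12567138671875) n 151 head [0.4294 0.277  0.0847] tail [0.4675 0.2785 0.0268] ztop 1.0533
```

View pics/c.png

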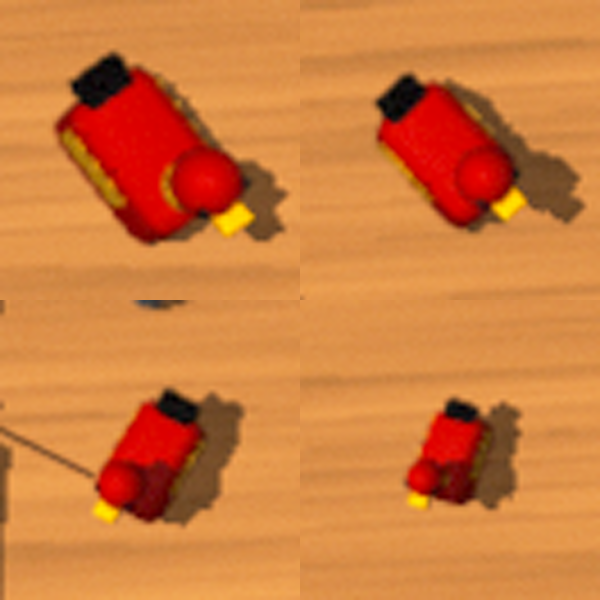

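The crops show the four red ducks with black tail and orange beak, sizes falling 424→315→216→133. Body tops measured 68x43, 57x38, 47x32 and 37x24 mm, which fits the sizes given. I'll do the biggest first.

```bash
cat > go.py <<'E'
import sys
from h import *
def go(x,y,z,yaw):
    o=monitor.get_obs();r=R.from_euler('xyz',o["ee_rot"],degrees=True)
    t=r.inv().apply(np.array([x,y,z])-o["tcp_pos"])*100
    w=(r.inv()*R.from_euler('xyz',[180,0,yaw],degrees=True)).as_rotvec()
    print("tcp",np.round(o["tcp_pos"],4),np.round(o["ee_rot"],2),"t cm",t.round(2),"w",w.round(3),"n",round(np.linalg.norm(t)/6.25,1),round(np.linalg.norm(w)/.1867,1),"time",o["time"])
if __name__=="__main__":go(*map(float,sys.argv[1:]))
E
python3 go.py .449 -.3068 .2 30.9
```

```text
tcp [ 0.246 -0.574  0.222] [-179.92   -0.     23.19] t cm [ 29.18 -16.57   2.22] w [-0.001 -0.    -0.135] n 5.4 0.7 time 0.1
```

Units first: shifts go in shares of 30 cm and turns go in shares of pi/2 rad. So 26.2 cm / 30 = 0.8733, 21.5 cm / 30 = 0.7167, -0.12 rad / 1.5708 = -0.0764.

{"name": "move_arm", "arguments": {
  "plan": [
    {"tx": 0.1933, "ty": -0.11, "tz": 0.0133, "wz": -0.0191, "grip": 7},
    {"tx": 0.3667, "ty": -0.2067, "tz": 0.0267, "wz": -0.0318, "grip": 7},
    {"tx": 0.54, "ty": -0.3067, "tz": 0.04, "wz": -0.0509, "grip": 7},
    {"tx": 0.7167, "ty": -0.4067, "tz": 0.0533, "wz": -0.0637, "grip": 7},
    {"tx": 0.8733, "ty": -0.4967, "tz": 0.0667, "wz": -0.0764, "grip": 7}
  ]
}}

```text
$.plan[0]: bad value
```

Scaled: 3 cm / 30 = 0.1, -1.7 cm / 30 = -0.0567, -0.015 rad / 1.5708 = -0.0095.

{"name": "move_arm", "arguments": {
  "plan": [
    {"tx": 0.1, "ty": -0.0567, "tz": 0.0067, "wz": -0.0095, "grip": 7},
    {"tx": 0.1, "ty": -0.0567, "tz": 0.0067, "wz": -0.0095, "grip": 7}
  ]
}}

```text
$.plan[0]: bad value
```

```bash
cat > w.py <<'E'
import sys
from h import *
# wrist measure: body top of red duck near (x,y) with body height H above base zb
def wm(x,y,H,zb=0,save=None,rad=.06):
    K,T=cam("wrist");p,d=snapshot("wrist");W=cloud(d,K,T)
    if save:cv2.imwrite(save,p[...,::-1])
    h=cv2.cvtColor(p,cv2.COLOR_RGB2HSV)
    near=(np.hypot(W[...,0]-x,W[...,1]-y)<rad)&(d>0.05)
    red=near&((h[...,0]<8)|(h[...,0]>172))&(h[...,1]>150)&(np.abs(W[...,2]-zb-H)<.004)
    tail=near&(h[...,2]<50)&(W[...,2]>zb+.3*H)
    q=W[red]
    c,s,a=cv2.minAreaRect((q[:,:2]*1000).astype(np.float32))
    if s[1]>s[0]:a+=90;s=s[::-1]
    bench=near&(W[...,2]<zb+.004)&(W[...,2]>zb-.006)
    print("body",np.round(c,1),np.round(s,1),"ang",round(a,1),"n",red.sum(),"z",np.median(q[:,2]).round(4),"tail",(np.median(W[tail],0).round(4) if tail.any() else None),"ground",np.median(W[bench][:,2]).round(4))
if __name__=="__main__":
    a=sys.argv[1:];wm(*map(float,a[:4]),save=a[4] if len(a)>4 else None)
E
python3 go.py .449 -.3068 .2 30.9; python3 w.py .449 -.3068 .046 0 pics/w1.png
```

```text
tcp [ 0.246 -0.574  0.222] [-179.92   -0.     23.19] t cm [ 29.18 -16.57   2.22] w [-0.001 -0.    -0.135] n 5.4 0.7 time 0.1
body [0. 0.] [0. 0.] ang 0.0 n 0 z nan tail None ground nan
  return _methods._mean(a, axis=axis, dtype=dtype,
  ret = ret.dtype.type(ret / rcount)
```

View pics/w1.png

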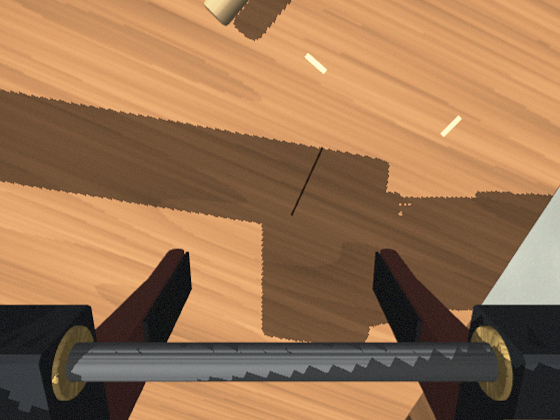

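The wrist picture shows only bench and the fingers, as the arm has not moved. The plan was refused, so I'll give all keys. I'll stop about 7 cm short to see the duck ahead of the fingers.

Scaled: 21.5 cm / 30 = 0.7167, -16.5 cm / 30 = -0.55, -0.135 rad / 1.5708 = -0.0859.

{"name": "move_arm", "arguments": {
  "plan": [
    {"tx": 0.15, "ty": -0.1167, "tz": 0, "wx": 0, "wy": 0, "wz": -0.0191, "grip": 7},
    {"tx": 0.3, "ty": -0.2333, "tz": 0, "wx": 0, "wy": 0, "wz": -0.0382, "grip": 7},
    {"tx": 0.45, "ty": -0.35, "tz": 0, "wx": 0, "wy": 0, "wz": -0.0637, "grip": 7},
    {"tx": 0.6, "ty": -0.4667, "tz": 0, "wx": 0, "wy": 0, "wz": -0.0764, "grip": 7},
    {"tx": 0.7167, "ty": -0.55, "tz": 0, "wx": 0, "wy": 0, "wz": -0.0859, "grip": 7}
  ]
}}

```text
time: 0.78
tcp_pos: [0.3793, -0.336, 0.2226]
ee_rot: [-180.0, -0.0, 31.0]
force: [0.0, 0.7, -0.2]
width: 0.0702
grip_force: 0.0
```

{"name": "move_arm", "arguments": {
  "plan": [
    {"tx": 0, "ty": 0, "tz": 0, "wx": 0, "wy": 0, "wz": 0, "grip": 7}
  ]
}}

```text
time: 0.9
tcp_pos: [0.3797, -0.3359, 0.2226]
ee_rot: [-180.0, -0.0, 31.1]
force: [0.3, -0.8, 0.0]
width: 0.0698
grip_force: 0.0
```

```bash
python3 go.py .449 -.3068 .2 30.9; python3 w.py .449 -.3068 .046 0 pics/w2.png
```

```text
tcp [ 0.3797 -0.3359  0.2226] [-179.96   -0.     31.15] t cm [7.44 1.09 2.26] w [-0.001 -0.     0.004] n 1.3 0.0 time 0.9
body [ 454.4 -304.1] [74.5 41.8] ang 31.7 n 2485 z 0.0449 tail [ 0.43   -0.3543  0.3162] ground -0.0007
```

View pics/w2.png

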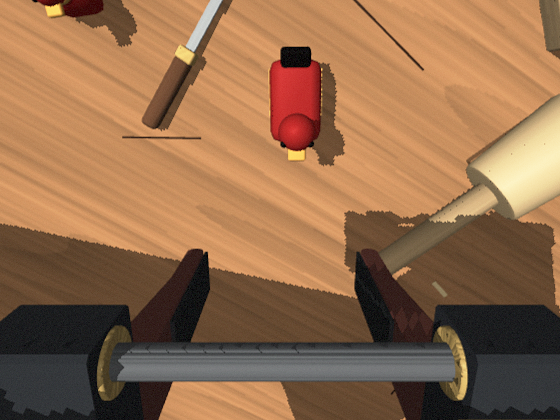

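The wrist view shows the biggest duck straight ahead at (296,100), aligned with the tool. I'll descend on it.

Scaled: 16 cm / 30 = 0.5333, 12 cm / 30 = 0.4, -0.006 rad / 1.5708 = -0.0038.

{"name": "move_arm", "arguments": {
  "plan": [
    {"tx": 0.15, "ty": 0.02, "tz": 0, "wx": 0, "wy": 0, "wz": 0, "grip": 7},
    {"tx": 0.2633, "ty": 0.0383, "tz": 0.0667, "wx": 0, "wy": 0, "wz": -0.0038, "grip": 7},
    {"tx": 0.2633, "ty": 0.0383, "tz": 0.2333, "wx": 0, "wy": 0, "wz": -0.0038, "grip": 7},
    {"tx": 0.2633, "ty": 0.0383, "tz": 0.4, "wx": 0, "wy": 0, "wz": -0.0038, "grip": 7},
    {"tx": 0.2633, "ty": 0.0383, "tz": 0.5333, "wx": 0, "wy": 0, "wz": -0.0038, "grip": 7}
  ]
}}

```text
time: 1.58
tcp_pos: [0.4516, -0.3085, 0.0606]
ee_rot: [-180.0, 0.0, 31.2]
force: [-0.1, -0.1, 0.0]
width: 0.0701
grip_force: 0.0
```

Scaled: 4.9 cm / 30 = 0.1633, 3 cm / 30 = 0.1.

{"name": "move_arm", "arguments": {
  "plan": [
    {"tx": 0, "ty": 0, "tz": 0.1, "wx": 0, "wy": 0, "wz": 0, "grip": 7},
    {"tx": 0, "ty": 0, "tz": 0.1633, "wx": 0, "wy": 0, "wz": 0, "grip": 7},
    {"tx": 0, "ty": 0, "tz": 0.1633, "wx": 0, "wy": 0, "wz": 0, "grip": 4},
    {"tx": 0, "ty": 0, "tz": 0.1633, "wx": 0, "wy": 0, "wz": 0, "grip": 2},
    {"tx": 0, "ty": 0, "tz": 0.1633, "wx": 0, "wy": 0, "wz": 0, "grip": 2}
  ]
}}

```text
time: 2.2
tcp_pos: [0.4532, -0.308, 0.0149]
ee_rot: [179.9, -0.0, 31.3]
force: [-0.5, -0.4, 0.3]
width: 0.0458
grip_force: 30.0
```

{"name": "move_arm", "arguments": {
  "plan": [
    {"tx": 0, "ty": 0, "tz": 0, "wx": 0, "wy": 0, "wz": 0, "grip": 2},
    {"tx": 0, "ty": 0, "tz": 0, "wx": 0, "wy": 0, "wz": 0, "grip": 2}
  ]
}}

```text
time: 2.45
tcp_pos: [0.4532, -0.308, 0.0149]
ee_rot: [179.9, -0.0, 31.3]
force: [-1.9, -0.9, 7.0]
width: 0.0458
grip_force: 30.0
```

```bash
python3 go.py .6583 -.1386 .12 88.4
```

```text
tcp [ 0.4532 -0.308   0.0149] [ 1.7989e+02 -4.0000e-02  3.1280e+01] t cm [ 26.33  -3.8  -10.5 ] w [ 0.002  0.    -0.997] n 4.6 5.3 time 2.45
```

Scaled: -17.5 cm / 30 = -0.5833, -17 cm / 30 = -0.5667, -0.55 rad / 1.5708 = -0.3501.

{"name": "move_arm", "arguments": {
  "plan": [
    {"tx": 0, "ty": 0, "tz": -0.1, "wx": 0, "wy": 0, "wz": 0, "grip": 2},
    {"tx": 0, "ty": 0, "tz": -0.2667, "wx": 0, "wy": 0, "wz": -0.0637, "grip": 2},
    {"tx": 0, "ty": 0, "tz": -0.4333, "wx": 0, "wy": 0, "wz": -0.1592, "grip": 2},
    {"tx": 0.0667, "ty": 0, "tz": -0.5667, "wx": 0, "wy": 0, "wz": -0.2546, "grip": 2},
    {"tx": 0.2, "ty": -0.02, "tz": -0.5833, "wx": 0, "wy": 0, "wz": -0.3501, "grip": 2}
  ]
}}

```text
time: 3.08
tcp_pos: [0.5023, -0.2723, 0.1926]
ee_rot: [179.6, 0.0, 62.9]
force: [0.2, 0.5, -2.7]
width: 0.0456
grip_force: 30.0
```

```bash
python3 go.py .6583 -.1386 .18 88.4
```

```text
tcp [ 0.5023 -0.2723  0.1926] [1.7963e+02 2.0000e-02 6.2950e+01] t cm [19.    7.81  1.3 ] w [ 0.006  0.002 -0.444] n 3.3 2.4 time 3.075
```

Scaled: 18.9 cm / 30 = 0.63, 18 cm / 30 = 0.6, -0.44 rad / 1.5708 = -0.2801.

{"name": "move_arm", "arguments": {
  "plan": [
    {"tx": 0.1667, "ty": 0.0667, "tz": 0, "wx": 0, "wy": 0, "wz": -0.0828, "grip": 2},
    {"tx": 0.3333, "ty": 0.1367, "tz": 0, "wx": 0, "wy": 0, "wz": -0.1719, "grip": 2},
    {"tx": 0.4833, "ty": 0.2, "tz": 0, "wx": 0, "wy": 0, "wz": -0.2419, "grip": 2},
    {"tx": 0.6, "ty": 0.2433, "tz": 0.0167, "wx": 0, "wy": 0, "wz": -0.2737, "grip": 2},
    {"tx": 0.63, "ty": 0.26, "tz": 0.0333, "wx": 0, "wy": 0, "wz": -0.2801, "grip": 2}
  ]
}}

```text
time: 3.7
tcp_pos: [0.6576, -0.1368, 0.1785]
ee_rot: [180.0, -0.0, 88.2]
force: [-1.0, -0.3, -2.2]
width: 0.0458
grip_force: 30.0
```

{"name": "move_arm", "arguments": {
  "plan": [
    {"tx": 0, "ty": 0, "tz": 0, "wx": 0, "wy": 0, "wz": 0, "grip": 2}
  ]
}}

```text
time: 3.82
tcp_pos: [0.6559, -0.1384, 0.1779]
ee_rot: [-179.9, -0.0, 88.0]
force: [0.7, 0.3, -1.9]
width: 0.0461
grip_force: 30.0
```

```bash
python3 go.py .6583 -.1386 .036 88.4; python3 - <<'E'
from h import *
# verify disc positions, wrist view
K,T=cam("wrist");p,d=snapshot("wrist");W=cloud(d,K,T);cv2.imwrite("pics/w3.png",p[...,::-1])
h=cv2.cvtColor(p,cv2.COLOR_RGB2HSV);k=((h[...,1]<90)&(h[...,2]>150)&(abs(W[...,2]-.02)<.006)&(d>.05)).astype(np.uint8)
n,l,s,c=cv2.connectedComponentsWithStats(k)
for i in range(1,n):
    if s[i,4]>150:q=W[l==i];print(c[i].round(0),((q.min(0)+q.max(0))/2).round(4),np.ptp(q,0).round(3))
E
```

```text
tcp [ 0.6559 -0.1384  0.1779] [-179.91   -0.     88.02] t cm [-1.000e-02  2.700e-01  1.419e+01] w [-0.002 -0.    -0.007] n 2.3 0.0 time 3.825
[284.  63.] [ 0.6609 -0.0343  0.0202] [0.044 0.044 0.006]
[285. 184.] [ 0.658  -0.1311  0.0203] [0.044 0.029 0.004]
```

View pics/w3.png

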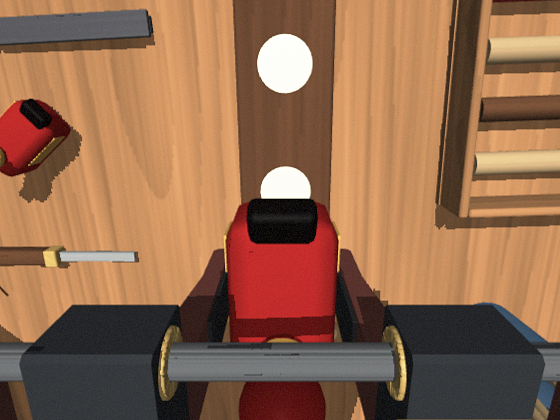

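The wrist view shows the duck held upright, tail ahead, with disc 1 at (285,184) and disc 2 at (284,63). The discs agree with the top camera. I'll check the duck's lengthwise offset in the grip.

```bash
cat > held.py <<'E'
import sys
from h import *
# held duck: measure rear end of red body in tool x
L,H,zoff=map(float,sys.argv[1:])  # body length, body height, tcp z above duck underside
K,T=cam("wrist");o=monitor.get_obs();p,d=snapshot("wrist");W=cloud(d,K,np.array(camera_model("wrist")["hand_eye"]))  # tool coords
h=cv2.cvtColor(p,cv2.COLOR_RGB2HSV)
z=zoff-W[...,2]  # height above underside... tool z down
red=((h[...,0]<8)|(h[...,0]>172))&(h[...,1]>150)&(d>.05)&(abs(W[...,1])<.03)&(W[...,0]<.07)&(z>.2*H)&(z<1.05*H)
q=W[red];m=np.percentile(q[:,0],99.5);print("rear edge tool x",m.round(4),"centre",(m-L/2).round(4),"y",np.round((q[:,1].min()+q[:,1].max())/2,4),"top z",np.percentile(z[red],97).round(4),red.sum())
E
python3 held.py .072 .046 .0149
```

```text
rear edge tool x 0.0376 centre 0.0016 y -0.0005 top z 0.0465 11920
```

Scaled: 13.7 cm / 30 = 0.4567, 0.27 cm / 30 = 0.009, -0.007 rad / 1.5708 = -0.0045.

{"name": "move_arm", "arguments": {
  "plan": [
    {"tx": -0.005, "ty": 0.009, "tz": 0.1, "wx": 0, "wy": 0, "wz": -0.0045, "grip": 2},
    {"tx": -0.005, "ty": 0.009, "tz": 0.2333, "wx": 0, "wy": 0, "wz": -0.0045, "grip": 2},
    {"tx": -0.005, "ty": 0.009, "tz": 0.3667, "wx": 0, "wy": 0, "wz": -0.0045, "grip": 2},
    {"tx": -0.005, "ty": 0.009, "tz": 0.4333, "wx": 0, "wy": 0, "wz": -0.0045, "grip": 2},
    {"tx": -0.005, "ty": 0.009, "tz": 0.4567, "wx": 0, "wy": 0, "wz": -0.0045, "grip": 2}
  ]
}}

```text
time: 4.55
tcp_pos: [0.6584, -0.1409, 0.041]
ee_rot: [-179.9, -0.0, 88.3]
force: [-0.1, -0.3, -1.3]
width: 0.0458
grip_force: 30.0
```

{"name": "move_arm", "arguments": {
  "plan": [
    {"tx": 0, "ty": 0, "tz": 0, "wx": 0, "wy": 0, "wz": 0, "grip": 2}
  ]
}}

```text
time: 4.68
tcp_pos: [0.6595, -0.1407, 0.0424]
ee_rot: [179.9, 0.0, 88.4]
force: [-0.8, -0.4, -1.6]
width: 0.0459
grip_force: 30.0
```

```bash
python3 go.py .6583 -.1386 .0352 88.4
```

```text
tcp [ 0.6595 -0.1407  0.0424] [1.7995e+02 1.0000e-02 8.8370e+01] t cm [ 0.21 -0.13  0.72] w [ 0.001  0.    -0.001] n 0.1 0.0 time 4.675
```

Scaled: 0.7 cm / 30 = 0.0233, 0.4 cm / 30 = 0.0133.

{"name": "move_arm", "arguments": {
  "plan": [
    {"tx": 0.0033, "ty": -0.0033, "tz": 0.0133, "wx": 0, "wy": 0, "wz": 0, "grip": 2},
    {"tx": 0.0033, "ty": -0.0033, "tz": 0.0233, "wx": 0, "wy": 0, "wz": 0, "grip": 2},
    {"tx": 0.0033, "ty": -0.0033, "tz": 0.0233, "wx": 0, "wy": 0, "wz": 0, "grip": 2}
  ]
}}

```text
time: 5.05
tcp_pos: [0.6583, -0.1392, 0.035]
ee_rot: [180.0, 0.0, 88.4]
force: [-0.8, -0.1, -0.7]
width: 0.0462
grip_force: 30.0
```

Scaled: -6 cm / 30 = -0.2, -2 cm / 30 = -0.0667.

{"name": "move_arm", "arguments": {
  "plan": [
    {"tx": 0, "ty": 0, "tz": 0, "wx": 0, "wy": 0, "wz": 0, "grip": 5},
    {"tx": 0, "ty": 0, "tz": 0, "wx": 0, "wy": 0, "wz": 0, "grip": 6.5},
    {"tx": 0, "ty": 0, "tz": 0, "wx": 0, "wy": 0, "wz": 0, "grip": 6.5},
    {"tx": 0, "ty": 0, "tz": -0.0667, "wx": 0, "wy": 0, "wz": 0, "grip": 6.5},
    {"tx": 0, "ty": 0, "tz": -0.2, "wx": 0, "wy": 0, "wz": 0, "grip": 6.5}
  ]
}}

```text
time: 5.68
tcp_pos: [0.6571, -0.139, 0.0948]
ee_rot: [-179.8, -0.0, 88.4]
force: [0.6, -0.5, 0.2]
width: 0.0652
grip_force: 0.0
```

Scaled: -12 cm / 30 = -0.4, -10 cm / 30 = -0.3333, 0.45 rad / 1.5708 = 0.2865.

{"name": "move_arm", "arguments": {
  "plan": [
    {"tx": 0, "ty": 0, "tz": -0.1667, "wx": 0, "wy": 0, "wz": 0, "grip": 6.5},
    {"tx": 0, "ty": 0, "tz": -0.3333, "wx": 0, "wy": 0, "wz": 0, "grip": 6.5},
    {"tx": 0, "ty": 0.0667, "tz": -0.4, "wx": 0, "wy": 0, "wz": 0.0955, "grip": 6.5},
    {"tx": 0, "ty": 0.2, "tz": -0.4, "wx": 0, "wy": 0, "wz": 0.191, "grip": 6.5},
    {"tx": 0, "ty": 0.3333, "tz": -0.4, "wx": 0, "wy": 0, "wz": 0.2865, "grip": 6.5}
  ]
}}

```text
time: 6.3
tcp_pos: [0.7595, -0.1422, 0.2176]
ee_rot: [179.8, -0.0, 62.3]
force: [0.0, 0.1, -0.0]
width: 0.0651
grip_force: 0.0
```

```bash
cat > t.py <<'E'
# top-camera check of ducks: args x y H zb
import sys
from m import *
m=camera_model("top");K=np.array(m["mtx"]);p,d=snapshot("top");W=cloud(d,K,Tof(m));h=cv2.cvtColor(p,cv2.COLOR_RGB2HSV)
for a in sys.argv[1:]:
    x,y,H,zb=map(float,a.split(","))
    k=(np.hypot(W[...,0]-x,W[...,1]-y)<.06)&(d>.05)&((h[...,0]<8)|(h[...,0]>172))&(h[...,1]>150)&(abs(W[...,2]-zb-H)<.006)
    q=W[k]
    if len(q)<20:print(a,"few");continue
    c,s,g=cv2.minAreaRect((q[:,:2]*1000).astype(np.float32))
    if s[1]>s[0]:g+=90;s=s[::-1]
    print(a,np.round(c,1),np.round(s,1),"ang",round(g,1),"z",np.median(q[:,2]).round(4),len(q))
E
python3 t.py .6583,-.1386,.046,.02 .4384,-.0848,.039,0 .4329,.1164,.032,0 .449,.2855,.025,0; python3 go.py .39 -.127 .2 41
```

```text
.6583,-.1386,.046,.02 few
.4384,-.0848,.039,0 few
.4329,.1164,.032,0 few
.449,.2855,.025,0 few
tcp [ 0.7634 -0.142   0.2169] [ 1.7969e+02 -1.2000e-01  6.1990e+01] t cm [-16.21 -33.68   1.47] w [ 0.005 -0.003  0.366] n 6.0 2.0 time 6.35
```

Tool +y points to world +x here, so that drift went the wrong way, harmlessly and high up. I'll go to the second duck now.

Scaled: -27.5 cm / 30 = -0.9167, -22 cm / 30 = -0.7333, 0.33 rad / 1.5708 = 0.2101.

{"name": "move_arm", "arguments": {
  "plan": [
    {"tx": -0.0833, "ty": -0.1667, "tz": 0.0067, "wx": 0, "wy": 0, "wz": 0.0446, "grip": 6.5},
    {"tx": -0.1667, "ty": -0.35, "tz": 0.0133, "wx": 0, "wy": 0, "wz": 0.0891, "grip": 6.5},
    {"tx": -0.2667, "ty": -0.54, "tz": 0.02, "wx": 0, "wy": 0, "wz": 0.1337, "grip": 6.5},
    {"tx": -0.3567, "ty": -0.7333, "tz": 0.0267, "wx": 0, "wy": 0, "wz": 0.1783, "grip": 6.5},
    {"tx": -0.4433, "ty": -0.9167, "tz": 0, "wx": 0, "wy": 0, "wz": 0.2101, "grip": 6.5}
  ]
}}

```text
time: 6.98
tcp_pos: [0.4525, -0.1335, 0.215]
ee_rot: [180.0, -0.0, 43.6]
force: [0.1, 0.4, 0.0]
width: 0.065
grip_force: 0.0
```

Scaled: -6.2 cm / 30 = -0.2067, -4 cm / 30 = -0.1333, 0.035 rad / 1.5708 = 0.0223.

{"name": "move_arm", "arguments": {
  "plan": [
    {"tx": -0.05, "ty": -0.1333, "tz": 0.0067, "wx": 0, "wy": 0, "wz": 0.0223, "grip": 6.5},
    {"tx": -0.08, "ty": -0.2067, "tz": 0.0067, "wx": 0, "wy": 0, "wz": 0.0223, "grip": 6.5},
    {"tx": -0.08, "ty": -0.2067, "tz": 0.0067, "wx": 0, "wy": 0, "wz": 0.0223, "grip": 6.5}
  ]
}}

```text
time: 7.35
tcp_pos: [0.3938, -0.1052, 0.2135]
ee_rot: [179.9, -0.0, 41.7]
force: [0.3, -0.9, -0.1]
width: 0.065
grip_force: 0.0
```

```bash
python3 w.py .4384 -.0848 .039 0 pics/w4.png;  python3 t.py .6583,-.1386,.046,.02; python3 go.py .4384 -.0848 .06 41
```

```text
body [442.5 -81.7] [63.9 35.7] ang 39.2 n 1820 z 0.038 tail [ 0.4279 -0.1164  0.3063] ground -0.0006
.6583,-.1386,.046,.02 [ 656.8 -137.6] [73.2 42.5] ang 91.4 z 0.0651 460
tcp [ 0.3961 -0.1059  0.2135] [ 1.7986e+02 -8.0000e-02  4.1720e+01] t cm [ 4.54  1.2  15.36] w [ 0.002 -0.001  0.013] n 2.6 0.1 time 7.45
```

View pics/w4.png

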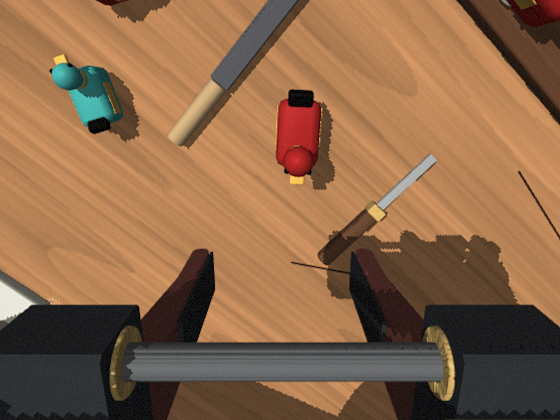

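The second duck is at (298,130), aligned with the tool. The biggest is measured within 2 mm of its disc.

Scaled: 16 cm / 30 = 0.5333, 14 cm / 30 = 0.4667, 0.035 rad / 1.5708 = 0.0223.

{"name": "move_arm", "arguments": {
  "plan": [
    {"tx": 0.1, "ty": 0.0233, "tz": 0.0667, "wx": 0, "wy": 0, "wz": 0.0223, "grip": 6.5},
    {"tx": 0.1667, "ty": 0.0417, "tz": 0.2, "wx": 0, "wy": 0, "wz": 0.0223, "grip": 6.5},
    {"tx": 0.1667, "ty": 0.0417, "tz": 0.3333, "wx": 0, "wy": 0, "wz": 0.0223, "grip": 6.5},
    {"tx": 0.1667, "ty": 0.0417, "tz": 0.4667, "wx": 0, "wy": 0, "wz": 0.0223, "grip": 6.5},
    {"tx": 0.1667, "ty": 0.0417, "tz": 0.5333, "wx": 0, "wy": 0, "wz": 0.0223, "grip": 6.5}
  ]
}}

```text
time: 8.07
tcp_pos: [0.4411, -0.0817, 0.0502]
ee_rot: [-179.9, 0.1, 39.7]
force: [0.4, -0.7, 0.3]
width: 0.065
grip_force: 0.0
```

```bash
 python3 go.py .442 -.082 .01 39.5
```

```text
tcp [ 0.4411 -0.0817  0.0502] [-1.7992e+02  6.0000e-02  3.9710e+01] t cm [0.06 0.09 4.02] w [-0.001  0.001  0.004] n 0.6 0.0 time 8.075
```

Scaled: 3.9 cm / 30 = 0.13, 2.5 cm / 30 = 0.0833.

{"name": "move_arm", "arguments": {
  "plan": [
    {"tx": 0, "ty": 0, "tz": 0.0833, "wx": 0, "wy": 0, "wz": 0, "grip": 6.5},
    {"tx": 0, "ty": 0, "tz": 0.13, "wx": 0, "wy": 0, "wz": 0, "grip": 6.5},
    {"tx": 0, "ty": 0, "tz": 0.13, "wx": 0, "wy": 0, "wz": 0, "grip": 4.5},
    {"tx": 0, "ty": 0, "tz": 0.13, "wx": 0, "wy": 0, "wz": 0, "grip": 2},
    {"tx": 0, "ty": 0, "tz": 0.13, "wx": 0, "wy": 0, "wz": 0, "grip": 2}
  ]
}}

```text
time: 8.7
tcp_pos: [0.4412, -0.0818, 0.0142]
ee_rot: [179.9, -0.1, 39.7]
force: [1.2, 0.3, -0.3]
width: 0.0393
grip_force: 29.9
```

{"name": "move_arm", "arguments": {
  "plan": [
    {"tx": 0, "ty": 0, "tz": 0, "wx": 0, "wy": 0, "wz": 0, "grip": 2}
  ]
}}

```text
time: 8.82
tcp_pos: [0.4412, -0.0817, 0.0142]
ee_rot: [179.9, -0.1, 39.7]
force: [-0.0, -0.1, 4.0]
width: 0.0387
grip_force: 30.0
```

Scaled: -16 cm / 30 = -0.5333, -13 cm / 30 = -0.4333, -0.55 rad / 1.5708 = -0.3501.

{"name": "move_arm", "arguments": {
  "plan": [
    {"tx": 0, "ty": 0, "tz": -0.1, "wx": 0, "wy": 0, "wz": 0, "grip": 2},
    {"tx": 0, "ty": 0, "tz": -0.2667, "wx": 0, "wy": 0, "wz": -0.0637, "grip": 2},
    {"tx": 0.0333, "ty": 0, "tz": -0.4333, "wx": 0, "wy": 0, "wz": -0.1592, "grip": 2},
    {"tx": 0.1167, "ty": 0.05, "tz": -0.5333, "wx": 0, "wy": 0, "wz": -0.2546, "grip": 2},
    {"tx": 0.25, "ty": 0.1333, "tz": -0.5333, "wx": 0, "wy": 0, "wz": -0.3501, "grip": 2}
  ]
}}

```text
time: 9.45
tcp_pos: [0.5253, -0.0646, 0.1769]
ee_rot: [179.7, -0.0, 71.5]
force: [1.2, -0.6, -0.7]
width: 0.039
grip_force: 30.0
```

```bash
 python3 go.py .661 -.034 .16 88.4
```

```text
tcp [ 0.5253 -0.0646  0.1769] [ 1.797e+02 -5.000e-02  7.147e+01] t cm [ 7.21 11.88  1.76] w [ 0.005 -0.    -0.296] n 2.2 1.6 time 9.45
```

Scaled: 11.8 cm / 30 = 0.3933, 11.2 cm / 30 = 0.3733, -0.295 rad / 1.5708 = -0.1878.

{"name": "move_arm", "arguments": {
  "plan": [
    {"tx": 0.0833, "ty": 0.14, "tz": 0, "wx": 0, "wy": 0, "wz": -0.0764, "grip": 2},
    {"tx": 0.1667, "ty": 0.28, "tz": 0, "wx": 0, "wy": 0, "wz": -0.1401, "grip": 2},
    {"tx": 0.2333, "ty": 0.3733, "tz": 0.0167, "wx": 0, "wy": 0, "wz": -0.1846, "grip": 2},
    {"tx": 0.24, "ty": 0.3933, "tz": 0.0333, "wx": 0, "wy": 0, "wz": -0.1878, "grip": 2},
    {"tx": 0.24, "ty": 0.3933, "tz": 0.0333, "wx": 0, "wy": 0, "wz": -0.1878, "grip": 2}
  ]
}}

```text
time: 10.07
tcp_pos: [0.6573, -0.0344, 0.1625]
ee_rot: [-179.9, 0.0, 88.1]
force: [-0.6, 0.3, -1.0]
width: 0.039
grip_force: 30.0
```

```bash
 python3 held.py .061 .039 .0142; python3 go.py .661 -.034 .0345 88.4
```

```text
rear edge tool x 0.0345 centre 0.004 y 0.0002 top z 0.0395 8632
tcp [ 0.6571 -0.0346  0.1629] [-179.88   -0.     88.05] t cm [ 0.07  0.42 12.84] w [-0.002 -0.    -0.006] n 2.1 0.0 time 10.125
```

Scaled: 12.2 cm / 30 = 0.4067, -0.25 cm / 30 = -0.0083, -0.006 rad / 1.5708 = -0.0038.

{"name": "move_arm", "arguments": {
  "plan": [
    {"tx": -0.0083, "ty": 0.0117, "tz": 0.1, "wx": 0, "wy": 0, "wz": -0.0038, "grip": 2},
    {"tx": -0.0083, "ty": 0.0117, "tz": 0.2333, "wx": 0, "wy": 0, "wz": -0.0038, "grip": 2},
    {"tx": -0.0083, "ty": 0.0117, "tz": 0.3333, "wx": 0, "wy": 0, "wz": -0.0038, "grip": 2},
    {"tx": -0.0083, "ty": 0.0117, "tz": 0.3967, "wx": 0, "wy": 0, "wz": -0.0038, "grip": 2},
    {"tx": -0.0083, "ty": 0.0117, "tz": 0.4067, "wx": 0, "wy": 0, "wz": -0.0038, "grip": 2}
  ]
}}

```text
time: 10.75
tcp_pos: [0.6609, -0.0372, 0.0407]
ee_rot: [-179.9, -0.0, 88.4]
force: [0.3, -0.3, 0.0]
width: 0.0389
grip_force: 30.0
```

{"name": "move_arm", "arguments": {
  "plan": [
    {"tx": 0, "ty": 0, "tz": 0, "wx": 0, "wy": 0, "wz": 0, "grip": 2}
  ]
}}

```text
time: 10.88
tcp_pos: [0.6625, -0.0371, 0.0423]
ee_rot: [179.9, 0.0, 88.4]
force: [-0.1, 0.1, -1.5]
width: 0.0389
grip_force: 30.0
```

```bash
 python3 go.py .661 -.037 .0345 88.4
```

```text
tcp [ 0.6625 -0.0371  0.0423] [179.93   0.    88.44] t cm [ 0.01 -0.15  0.78] w [0.001 0.    0.001] n 0.1 0.0 time 10.875
```

Scaled: 0.8 cm / 30 = 0.0267, 0.4 cm / 30 = 0.0133.

{"name": "move_arm", "arguments": {
  "plan": [
    {"tx": 0, "ty": -0.0033, "tz": 0.0133, "wx": 0, "wy": 0, "wz": 0, "grip": 2},
    {"tx": 0, "ty": -0.0033, "tz": 0.0267, "wx": 0, "wy": 0, "wz": 0, "grip": 2},
    {"tx": 0, "ty": -0.0033, "tz": 0.0267, "wx": 0, "wy": 0, "wz": 0, "grip": 2}
  ]
}}

```text
time: 11.25
tcp_pos: [0.6614, -0.0369, 0.0341]
ee_rot: [179.9, 0.0, 88.5]
force: [-0.3, 0.5, 3.3]
width: 0.0389
grip_force: 30.0
```

Scaled: -6 cm / 30 = -0.2, -2 cm / 30 = -0.0667.

{"name": "move_arm", "arguments": {
  "plan": [
    {"tx": 0, "ty": 0, "tz": 0, "wx": 0, "wy": 0, "wz": 0, "grip": 4.5},
    {"tx": 0, "ty": 0, "tz": 0, "wx": 0, "wy": 0, "wz": 0, "grip": 6},
    {"tx": 0, "ty": 0, "tz": 0, "wx": 0, "wy": 0, "wz": 0, "grip": 6},
    {"tx": 0, "ty": 0, "tz": -0.0667, "wx": 0, "wy": 0, "wz": 0, "grip": 6},
    {"tx": 0, "ty": 0, "tz": -0.2, "wx": 0, "wy": 0, "wz": 0, "grip": 6}
  ]
}}

```text
time: 11.88
tcp_pos: [0.66, -0.0368, 0.0935]
ee_rot: [-179.8, -0.0, 88.5]
force: [-0.4, 0.3, 0.1]
width: 0.0598
grip_force: 0.0
```

Scaled: -13 cm / 30 = -0.4333, -12 cm / 30 = -0.4, -0.68 rad / 1.5708 = -0.4329.

{"name": "move_arm", "arguments": {
  "plan": [
    {"tx": 0, "ty": 0, "tz": -0.1667, "wx": 0, "wy": 0, "wz": 0, "grip": 6},
    {"tx": 0, "ty": 0, "tz": -0.3333, "wx": 0, "wy": 0, "wz": -0.0955, "grip": 6},
    {"tx": 0.1, "ty": -0.1333, "tz": -0.4, "wx": 0, "wy": 0, "wz": -0.2101, "grip": 6},
    {"tx": 0.2, "ty": -0.2833, "tz": -0.4, "wx": 0, "wy": 0, "wz": -0.3183, "grip": 6},
    {"tx": 0.3, "ty": -0.4333, "tz": -0.4, "wx": 0, "wy": 0, "wz": -0.4329, "grip": 6}
  ]
}}

```text
time: 12.5
tcp_pos: [0.5325, 0.0573, 0.2152]
ee_rot: [179.9, 0.1, 127.7]
force: [0.3, 0.4, 0.0]
width: 0.0601
grip_force: 0.0
```

```bash
 python3 go.py .4935 .081 .2 149.8
```

```text
tcp [0.5325 0.0573 0.2152] [1.7987e+02 7.0000e-02 1.2772e+02] t cm [ 4.26 -1.64  1.51] w [ 0.002  0.002 -0.385] n 0.8 2.1 time 12.5
```

Scaled: 4.2 cm / 30 = 0.14, 3.4 cm / 30 = 0.1133, -0.385 rad / 1.5708 = -0.2451.

{"name": "move_arm", "arguments": {
  "plan": [
    {"tx": 0.0567, "ty": -0.0233, "tz": 0.0133, "wx": 0, "wy": 0, "wz": -0.1019, "grip": 6},
    {"tx": 0.1133, "ty": -0.0467, "tz": 0.0267, "wx": 0, "wy": 0, "wz": -0.1974, "grip": 6},
    {"tx": 0.14, "ty": -0.0533, "tz": 0.0333, "wx": 0, "wy": 0, "wz": -0.2451, "grip": 6},
    {"tx": 0.14, "ty": -0.0533, "tz": 0.0333, "wx": 0, "wy": 0, "wz": -0.2451, "grip": 6}
  ]
}}

```text
time: 13.0
tcp_pos: [0.4951, 0.0805, 0.2045]
ee_rot: [180.0, 0.1, 149.5]
force: [0.9, -0.9, 1.0]
width: 0.06
grip_force: 0.0
```

```bash
python3 w.py .4329 .1164 .032 0 pics/w5.png;  python3 t.py .6583,-.1386,.046,.02 .661,-.034,.039,.02; python3 go.py .4329 .1164 .06 149.8
```

```text
body [436.3 113.8] [54.  29.8] ang 146.6 n 1292 z 0.031 tail [0.4614 0.0996 0.2994] ground -0.0007
.6583,-.1386,.046,.02 [ 657.6 -139.8] [70.8 41.9] ang 87.8 z 0.0652 459
.661,-.034,.039,.02 [659.4 -40.9] [58.1 36. ] ang 86.7 z 0.0581 333
tcp [0.4958 0.0802 0.2043] [1.7995e+02 7.0000e-02 1.4939e+02] t cm [ 7.28 -0.1  14.43] w [ 0.001  0.001 -0.007] n 2.6 0.0 time 13.1
```

View pics/w5.png

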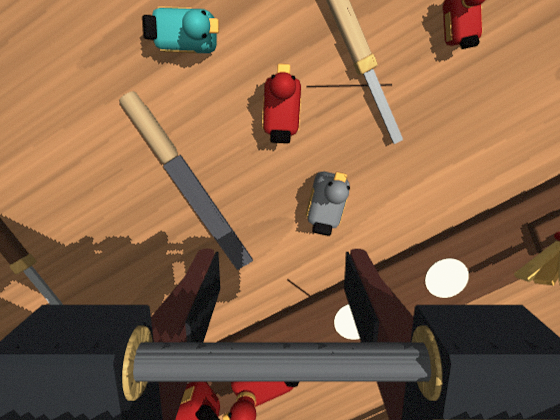

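The third duck is at (282,110), red and aligned with the tool. The grey look-alike at (328,205) and the turquoise one at (185,30) will be left alone and are clear of the fingers.

Scaled: 15.5 cm / 30 = 0.5167, 13 cm / 30 = 0.4333, 0.03 rad / 1.5708 = 0.0191.

{"name": "move_arm", "arguments": {
  "plan": [
    {"tx": 0.1333, "ty": -0.0033, "tz": 0, "wx": 0, "wy": 0, "wz": 0.0191, "grip": 6},
    {"tx": 0.23, "ty": -0.005, "tz": 0.1, "wx": 0, "wy": 0, "wz": 0.0191, "grip": 6},
    {"tx": 0.23, "ty": -0.005, "tz": 0.2667, "wx": 0, "wy": 0, "wz": 0.0191, "grip": 6},
    {"tx": 0.23, "ty": -0.005, "tz": 0.4333, "wx": 0, "wy": 0, "wz": 0.0191, "grip": 6},
    {"tx": 0.23, "ty": -0.005, "tz": 0.5167, "wx": 0, "wy": 0, "wz": 0.0191, "grip": 6}
  ]
}}

```text
time: 13.72
tcp_pos: [0.4346, 0.1136, 0.0466]
ee_rot: [-179.9, -0.1, 147.7]
force: [-0.4, 0.4, 0.5]
width: 0.0603
grip_force: 0.0
```

```bash
 python3 go.py .436 .114 .008 147.5
```

```text
tcp [0.4346 0.1136 0.0466] [-1.7992e+02 -8.0000e-02  1.4766e+02] t cm [-0.1   0.11  3.86] w [-0.001 -0.001  0.003] n 0.6 0.0 time 13.725
```

{"name": "move_arm", "arguments": {
  "plan": [
    {"tx": 0, "ty": 0.0033, "tz": 0.0833, "wx": 0, "wy": 0, "wz": 0, "grip": 6},
    {"tx": 0, "ty": 0.0033, "tz": 0.1333, "wx": 0, "wy": 0, "wz": 0, "grip": 6},
    {"tx": 0, "ty": 0.0033, "tz": 0.1333, "wx": 0, "wy": 0, "wz": 0, "grip": 4},
    {"tx": 0, "ty": 0.0033, "tz": 0.1333, "wx": 0, "wy": 0, "wz": 0, "grip": 1.5},
    {"tx": 0, "ty": 0.0033, "tz": 0.1333, "wx": 0, "wy": 0, "wz": 0, "grip": 1.5}
  ]
}}

```text
time: 14.35
tcp_pos: [0.4363, 0.115, 0.0093]
ee_rot: [179.9, 0.1, 147.7]
force: [0.9, -0.4, 0.5]
width: 0.0333
grip_force: 0.0
```

{"name": "move_arm", "arguments": {
  "plan": [
    {"tx": 0, "ty": 0, "tz": 0, "wx": 0, "wy": 0, "wz": 0, "grip": 1.5}
  ]
}}

```text
time: 14.48
tcp_pos: [0.4363, 0.115, 0.0092]
ee_rot: [179.9, 0.1, 147.8]
force: [-0.7, 0.5, 6.4]
width: 0.0322
grip_force: 29.9
```

Scaled: -16 cm / 30 = -0.5333, -13 cm / 30 = -0.4333, 0.6 rad / 1.5708 = 0.382.

{"name": "move_arm", "arguments": {
  "plan": [
    {"tx": 0, "ty": 0, "tz": -0.1, "wx": 0, "wy": 0, "wz": 0, "grip": 1.5},
    {"tx": 0, "ty": 0, "tz": -0.2667, "wx": 0, "wy": 0, "wz": 0.0637, "grip": 1.5},
    {"tx": 0, "ty": 0, "tz": -0.4333, "wx": 0, "wy": 0, "wz": 0.1592, "grip": 1.5},
    {"tx": -0.0667, "ty": 0.0167, "tz": -0.5333, "wx": 0, "wy": 0, "wz": 0.2674, "grip": 1.5},
    {"tx": -0.2, "ty": 0.0667, "tz": -0.5333, "wx": 0, "wy": 0, "wz": 0.382, "grip": 1.5}
  ]
}}

```text
time: 15.1
tcp_pos: [0.4982, 0.1, 0.1716]
ee_rot: [179.7, 0.1, 113.1]
force: [0.9, 0.5, -0.5]
width: 0.0321
grip_force: 29.9
```

```bash
 python3 go.py .6637 .071 .16 88.4
```

```text
tcp [0.4982 0.1    0.1716] [1.7972e+02 6.0000e-02 1.1310e+02] t cm [-9.16 14.08  1.24] w [ 0.005 -0.     0.431] n 2.7 2.3 time 15.1
```

Scaled: 14.2 cm / 30 = 0.4733, -2.7 cm / 30 = -0.09, 0.43 rad / 1.5708 = 0.2737.

{"name": "move_arm", "arguments": {
  "plan": [
    {"tx": -0.09, "ty": 0.14, "tz": 0, "wx": 0, "wy": 0, "wz": 0.0955, "grip": 1.5},
    {"tx": -0.1833, "ty": 0.28, "tz": 0, "wx": 0, "wy": 0, "wz": 0.191, "grip": 1.5},
    {"tx": -0.2767, "ty": 0.42, "tz": 0, "wx": 0, "wy": 0, "wz": 0.2546, "grip": 1.5},
    {"tx": -0.3067, "ty": 0.4733, "tz": 0.0167, "wx": 0, "wy": 0, "wz": 0.2737, "grip": 1.5},
    {"tx": -0.3067, "ty": 0.4733, "tz": 0.0167, "wx": 0, "wy": 0, "wz": 0.2737, "grip": 1.5}
  ]
}}

```text
time: 15.72
tcp_pos: [0.6641, 0.0713, 0.1627]
ee_rot: [-180.0, 0.0, 88.7]
force: [-0.7, 0.4, -1.4]
width: 0.0318
grip_force: 29.9
```

```bash
cat > look.py <<'E'
import sys
from h import *
p,d=snapshot("wrist");cv2.imwrite(sys.argv[1],p[...,::-1])
E
python3 held.py .050 .032 .0092; python3 look.py pics/w6.png; python3 go.py .6637 .071 .0295 88.4
```

```text
rear edge tool x 0.0285 centre 0.0035 y 0.0015 top z 0.0323 4841
tcp [0.6626 0.0717 0.1631] [-179.91    0.     88.78] t cm [-0.07  0.13 13.36] w [-0.002  0.     0.007] n 2.1 0.0 time 15.825
```

View pics/w6.png

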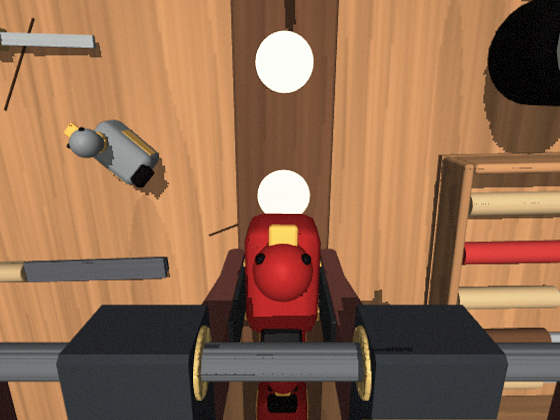

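The third duck is held upright over disc 3, with disc 4 ahead at (285,62).

Scaled: 12.9 cm / 30 = 0.43, 12.5 cm / 30 = 0.4167, 0.007 rad / 1.5708 = 0.0045.

{"name": "move_arm", "arguments": {
  "plan": [
    {"tx": -0.0067, "ty": 0.0033, "tz": 0.1, "wx": 0, "wy": 0, "wz": 0.0045, "grip": 1.5},
    {"tx": -0.0067, "ty": 0.0033, "tz": 0.2333, "wx": 0, "wy": 0, "wz": 0.0045, "grip": 1.5},
    {"tx": -0.0067, "ty": 0.0033, "tz": 0.35, "wx": 0, "wy": 0, "wz": 0.0045, "grip": 1.5},
    {"tx": -0.0067, "ty": 0.0033, "tz": 0.4167, "wx": 0, "wy": 0, "wz": 0.0045, "grip": 1.5},
    {"tx": -0.0067, "ty": 0.0033, "tz": 0.43, "wx": 0, "wy": 0, "wz": 0.0045, "grip": 1.5}
  ]
}}

```text
time: 16.45
tcp_pos: [0.6637, 0.0697, 0.0337]
ee_rot: [-179.9, 0.0, 88.4]
force: [0.1, -0.3, 0.2]
width: 0.0318
grip_force: 29.9
```

{"name": "move_arm", "arguments": {
  "plan": [
    {"tx": 0, "ty": 0, "tz": 0, "wx": 0, "wy": 0, "wz": 0, "grip": 1.5}
  ]
}}

```text
time: 16.58
tcp_pos: [0.6653, 0.0698, 0.0353]
ee_rot: [179.9, -0.0, 88.4]
force: [0.7, -0.1, -0.4]
width: 0.0321
grip_force: 29.9
```

```bash
 python3 go.py .6637 .0695 .0295 88.4
```

```text
tcp [0.6653 0.0698 0.0353] [ 1.7994e+02 -1.0000e-02  8.8350e+01] t cm [-0.03 -0.16  0.58] w [ 0.001 -0.    -0.001] n 0.1 0.0 time 16.575
```

Scaled: 0.6 cm / 30 = 0.02, 0.3 cm / 30 = 0.01.

{"name": "move_arm", "arguments": {
  "plan": [
    {"tx": 0, "ty": -0.0033, "tz": 0.01, "wx": 0, "wy": 0, "wz": 0, "grip": 1.5},
    {"tx": 0, "ty": -0.0033, "tz": 0.02, "wx": 0, "wy": 0, "wz": 0, "grip": 1.5},
    {"tx": 0, "ty": -0.0033, "tz": 0.02, "wx": 0, "wy": 0, "wz": 0, "grip": 1.5}
  ]
}}

```text
time: 16.95
tcp_pos: [0.6644, 0.0697, 0.0292]
ee_rot: [179.9, -0.0, 88.3]
force: [-0.6, 0.6, 4.0]
width: 0.032
grip_force: 29.9
```

Scaled: -6 cm / 30 = -0.2, -2 cm / 30 = -0.0667.

{"name": "move_arm", "arguments": {
  "plan": [
    {"tx": 0, "ty": 0, "tz": 0, "wx": 0, "wy": 0, "wz": 0, "grip": 4},
    {"tx": 0, "ty": 0, "tz": 0, "wx": 0, "wy": 0, "wz": 0, "grip": 5.5},
    {"tx": 0, "ty": 0, "tz": 0, "wx": 0, "wy": 0, "wz": 0, "grip": 5.5},
    {"tx": 0, "ty": 0, "tz": -0.0667, "wx": 0, "wy": 0, "wz": 0, "grip": 5.5},
    {"tx": 0, "ty": 0, "tz": -0.2, "wx": 0, "wy": 0, "wz": 0, "grip": 5.5}
  ]
}}

```text
time: 17.58
tcp_pos: [0.6627, 0.0695, 0.0884]
ee_rot: [-179.8, 0.0, 88.3]
force: [0.3, 0.1, 0.1]
width: 0.0552
grip_force: 0.0
```

Scaled: -12 cm / 30 = -0.4, 11 cm / 30 = 0.3667, -0.68 rad / 1.5708 = -0.4329.

{"name": "move_arm", "arguments": {
  "plan": [
    {"tx": 0, "ty": 0, "tz": -0.1667, "wx": 0, "wy": 0, "wz": 0, "grip": 5.5},
    {"tx": 0, "ty": 0, "tz": -0.3333, "wx": 0, "wy": 0, "wz": -0.0955, "grip": 5.5},
    {"tx": 0.1, "ty": -0.1333, "tz": -0.4, "wx": 0, "wy": 0, "wz": -0.2101, "grip": 5.5},
    {"tx": 0.2333, "ty": -0.2667, "tz": -0.4, "wx": 0, "wy": 0, "wz": -0.3183, "grip": 5.5},
    {"tx": 0.3667, "ty": -0.4, "tz": -0.4, "wx": 0, "wy": 0, "wz": -0.4329, "grip": 5.5}
  ]
}}

```text
time: 18.2
tcp_pos: [0.5463, 0.184, 0.2104]
ee_rot: [179.9, 0.0, 127.6]
force: [0.2, 0.9, 0.3]
width: 0.0551
grip_force: 0.0
```

```bash
 python3 go.py .511 .267 .19 163
```

```text
tcp [0.5463 0.184  0.2104] [1.7985e+02 5.0000e-02 1.2758e+02] t cm [8.73 2.26 2.04] w [ 0.002  0.002 -0.618] n 1.5 3.3 time 18.2
```

Scaled: 8.7 cm / 30 = 0.29, 1.5 cm / 30 = 0.05, -0.615 rad / 1.5708 = -0.3915.

{"name": "move_arm", "arguments": {
  "plan": [
    {"tx": 0.0833, "ty": 0.02, "tz": 0.0167, "wx": 0, "wy": 0, "wz": -0.1082, "grip": 5.5},
    {"tx": 0.1667, "ty": 0.0433, "tz": 0.0333, "wx": 0, "wy": 0, "wz": -0.2165, "grip": 5.5},
    {"tx": 0.25, "ty": 0.0667, "tz": 0.05, "wx": 0, "wy": 0, "wz": -0.3183, "grip": 5.5},
    {"tx": 0.29, "ty": 0.0733, "tz": 0.05, "wx": 0, "wy": 0, "wz": -0.3915, "grip": 5.5},
    {"tx": 0.29, "ty": 0.0733, "tz": 0.05, "wx": 0, "wy": 0, "wz": -0.3915, "grip": 5.5}
  ]
}}

```text
time: 18.82
tcp_pos: [0.5117, 0.2663, 0.1946]
ee_rot: [179.9, 0.1, 162.6]
force: [0.1, -0.2, 0.3]
width: 0.0546
grip_force: 0.0
```

```bash
python3 w.py .449 .2855 .025 0 pics/w7.png;  python3 t.py .6583,-.1386,.046,.02 .661,-.034,.039,.02 .6637,.071,.032,.02 .449,.2855,.025,0; python3 go.py .449 .2855 .06 163
```

```text
body [452.3 285.6] [42.2 24.2] ang 162.0 n 836 z 0.0242 tail [0.4859 0.2703 0.2907] ground -0.0007
.6583,-.1386,.046,.02 [ 656.7 -140.5] [68.8 41.9] ang 88.9 z 0.0651 461
.661,-.034,.039,.02 [660.2 -37.9] [64.3 35.6] ang 87.1 z 0.0583 327
.6637,.071,.032,.02 [663.3  68.4] [52.5 29.2] ang 85.8 z 0.0516 230
.449,.2855,.025,0 [449.1 285.4] [37.  24.3] ang 162.6 z 0.0249 153
tcp [0.5121 0.2654 0.1943] [1.7996e+02 5.0000e-02 1.6241e+02] t cm [ 6.64 -0.   13.42] w [ 0.001  0.001 -0.01 ] n 2.4 0.1 time 18.925
```

View pics/w7.png

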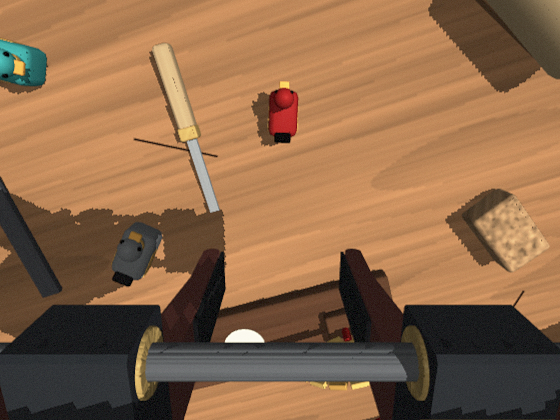

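The smallest duck is at (283,112), aligned with the tool. Ducks 1 to 3 are within about 4 mm of their discs.

Scaled: 14.5 cm / 30 = 0.4833, 12 cm / 30 = 0.4.

{"name": "move_arm", "arguments": {
  "plan": [
    {"tx": 0.1333, "ty": 0.0017, "tz": 0.0333, "wx": 0, "wy": 0, "wz": 0, "grip": 5.5},
    {"tx": 0.2133, "ty": 0.0033, "tz": 0.1333, "wx": 0, "wy": 0, "wz": 0, "grip": 5.5},
    {"tx": 0.2133, "ty": 0.0033, "tz": 0.2667, "wx": 0, "wy": 0, "wz": 0, "grip": 5.5},
    {"tx": 0.2133, "ty": 0.0033, "tz": 0.4, "wx": 0, "wy": 0, "wz": 0, "grip": 5.5},
    {"tx": 0.2133, "ty": 0.0033, "tz": 0.4833, "wx": 0, "wy": 0, "wz": 0, "grip": 5.5}
  ]
}}

```text
time: 19.55
tcp_pos: [0.451, 0.2848, 0.0471]
ee_rot: [-179.9, -0.0, 162.4]
force: [-0.1, 0.6, -0.4]
width: 0.0546
grip_force: 0.0
```

```bash
 python3 go.py .4515 .2855 .006 162.4
```

```text
tcp [0.451  0.2848 0.0471] [-1.7995e+02 -4.0000e-02  1.6237e+02] t cm [-0.03  0.08  4.11] w [-0.001 -0.001 -0.   ] n 0.7 0.0 time 19.55
```

Scaled: 4.2 cm / 30 = 0.14, 2.5 cm / 30 = 0.0833.

{"name": "move_arm", "arguments": {
  "plan": [
    {"tx": 0, "ty": 0, "tz": 0.0833, "wx": 0, "wy": 0, "wz": 0, "grip": 5.5},
    {"tx": 0, "ty": 0, "tz": 0.14, "wx": 0, "wy": 0, "wz": 0, "grip": 5},
    {"tx": 0, "ty": 0, "tz": 0.14, "wx": 0, "wy": 0, "wz": 0, "grip": 3},
    {"tx": 0, "ty": 0, "tz": 0.14, "wx": 0, "wy": 0, "wz": 0, "grip": 1},
    {"tx": 0, "ty": 0, "tz": 0.14, "wx": 0, "wy": 0, "wz": 0, "grip": 1}
  ]
}}

```text
time: 20.18
tcp_pos: [0.4518, 0.2861, 0.0074]
ee_rot: [179.9, 0.1, 162.5]
force: [0.8, -0.3, 0.9]
width: 0.0254
grip_force: 29.8
```

{"name": "move_arm", "arguments": {
  "plan": [
    {"tx": 0, "ty": 0, "tz": 0, "wx": 0, "wy": 0, "wz": 0, "grip": 1},
    {"tx": 0, "ty": 0, "tz": 0, "wx": 0, "wy": 0, "wz": 0, "grip": 1}
  ]
}}

```text
time: 20.42
tcp_pos: [0.4518, 0.2861, 0.0073]
ee_rot: [179.9, 0.1, 162.5]
force: [-1.1, 0.0, 6.5]
width: 0.0252
grip_force: 29.8
```

Scaled: -18 cm / 30 = -0.6, -17 cm / 30 = -0.5667, 0.6 rad / 1.5708 = 0.382.

{"name": "move_arm", "arguments": {
  "plan": [
    {"tx": 0, "ty": 0, "tz": -0.1, "wx": 0, "wy": 0, "wz": 0, "grip": 1},
    {"tx": 0, "ty": 0, "tz": -0.2667, "wx": 0, "wy": 0, "wz": 0.0637, "grip": 1},
    {"tx": 0, "ty": 0, "tz": -0.4333, "wx": 0, "wy": 0, "wz": 0.1592, "grip": 1},
    {"tx": -0.0667, "ty": 0.0167, "tz": -0.5667, "wx": 0, "wy": 0, "wz": 0.2674, "grip": 1},
    {"tx": -0.2, "ty": 0.0667, "tz": -0.6, "wx": 0, "wy": 0, "wz": 0.382, "grip": 1}
  ]
}}

```text
time: 21.05
tcp_pos: [0.5151, 0.2876, 0.19]
ee_rot: [179.8, 0.0, 127.9]
force: [0.9, 0.6, -0.1]
width: 0.025
grip_force: 29.8
```

```bash
 python3 go.py .6665 .176 .18 88.4
```

```text
tcp [0.5151 0.2876 0.19  ] [1.7975e+02 3.0000e-02 1.2789e+02] t cm [-18.1    5.09   1.04] w [ 0.004 -0.001  0.689] n 3.0 3.7 time 21.05
```

Scaled: -18.1 cm / 30 = -0.6033, -17 cm / 30 = -0.5667, 0.69 rad / 1.5708 = 0.4393.

{"name": "move_arm", "arguments": {
  "plan": [
    {"tx": -0.15, "ty": 0.0433, "tz": 0, "wx": 0, "wy": 0, "wz": 0.1082, "grip": 1},
    {"tx": -0.3, "ty": 0.0833, "tz": 0, "wx": 0, "wy": 0, "wz": 0.2165, "grip": 1},
    {"tx": -0.45, "ty": 0.1267, "tz": 0, "wx": 0, "wy": 0, "wz": 0.3247, "grip": 1},
    {"tx": -0.5667, "ty": 0.16, "tz": 0, "wx": 0, "wy": 0, "wz": 0.4138, "grip": 1},
    {"tx": -0.6033, "ty": 0.1733, "tz": 0.0167, "wx": 0, "wy": 0, "wz": 0.4393, "grip": 1}
  ]
}}

```text
time: 21.68
tcp_pos: [0.6685, 0.1753, 0.1815]
ee_rot: [179.9, -0.0, 88.4]
force: [-0.6, -0.4, -0.3]
width: 0.025
grip_force: 29.8
```

{"name": "move_arm", "arguments": {
  "plan": [
    {"tx": 0, "ty": 0, "tz": 0, "wx": 0, "wy": 0, "wz": 0, "grip": 1}
  ]
}}

```text
time: 21.8
tcp_pos: [0.6664, 0.1764, 0.1805]
ee_rot: [-179.9, 0.0, 88.7]
force: [-0.7, 1.0, -1.2]
width: 0.0252
grip_force: 29.8
```

```bash
python3 held.py .039 .025 .0073; python3 go.py .6665 .176 .0275 88.4
```

```text
rear edge tool x 0.0222 centre 0.0027 y -0.0008 top z 0.0254 3139
tcp [0.6659 0.177  0.1807] [-1.799e+02  1.000e-02  8.873e+01] t cm [-0.1   0.09 15.32] w [-0.002  0.     0.006] n 2.5 0.0 time 21.85
```

Scaled: 14.7 cm / 30 = 0.49, 14 cm / 30 = 0.4667, 0.006 rad / 1.5708 = 0.0038.

{"name": "move_arm", "arguments": {
  "plan": [
    {"tx": -0.0067, "ty": 0.0017, "tz": 0.1, "wx": 0, "wy": 0, "wz": 0.0038, "grip": 1},
    {"tx": -0.0067, "ty": 0.0017, "tz": 0.2333, "wx": 0, "wy": 0, "wz": 0.0038, "grip": 1},
    {"tx": -0.0067, "ty": 0.0017, "tz": 0.3667, "wx": 0, "wy": 0, "wz": 0.0038, "grip": 1},
    {"tx": -0.0067, "ty": 0.0017, "tz": 0.4667, "wx": 0, "wy": 0, "wz": 0.0038, "grip": 1},
    {"tx": -0.0067, "ty": 0.0017, "tz": 0.49, "wx": 0, "wy": 0, "wz": 0.0038, "grip": 1}
  ]
}}

```text
time: 22.48
tcp_pos: [0.6649, 0.1754, 0.0325]
ee_rot: [-179.8, 0.1, 88.4]
force: [-0.6, 0.3, -0.0]
width: 0.0251
grip_force: 29.8
```

{"name": "move_arm", "arguments": {
  "plan": [
    {"tx": 0, "ty": 0, "tz": 0, "wx": 0, "wy": 0, "wz": 0, "grip": 1}
  ]
}}

```text
time: 22.6
tcp_pos: [0.6671, 0.1754, 0.0349]
ee_rot: [-180.0, -0.0, 88.4]
force: [-0.0, -0.2, -0.5]
width: 0.0251
grip_force: 29.8
```

```bash
 python3 go.py .6665 .175 .0273 88.4
```

```text
tcp [0.6671 0.1754 0.0349] [-179.99   -0.     88.37] t cm [-0.04 -0.06  0.76] w [-0.    -0.    -0.001] n 0.1 0.0 time 22.6
```

{"name": "move_arm", "arguments": {
  "plan": [
    {"tx": 0, "ty": 0, "tz": 0.0133, "wx": 0, "wy": 0, "wz": 0, "grip": 1},
    {"tx": 0, "ty": 0, "tz": 0.025, "wx": 0, "wy": 0, "wz": 0, "grip": 1},
    {"tx": 0, "ty": 0, "tz": 0.025, "wx": 0, "wy": 0, "wz": 0, "grip": 1}
  ]
}}

```text
time: 22.98
tcp_pos: [0.6679, 0.1747, 0.0274]
ee_rot: [179.9, -0.0, 88.3]
force: [0.1, 0.5, 0.6]
width: 0.025
grip_force: 29.8
```

Scaled: -6 cm / 30 = -0.2, -2 cm / 30 = -0.0667.

{"name": "move_arm", "arguments": {
  "plan": [
    {"tx": 0, "ty": 0, "tz": 0, "wx": 0, "wy": 0, "wz": 0, "grip": 3},
    {"tx": 0, "ty": 0, "tz": 0, "wx": 0, "wy": 0, "wz": 0, "grip": 5},
    {"tx": 0, "ty": 0, "tz": 0, "wx": 0, "wy": 0, "wz": 0, "grip": 5},
    {"tx": 0, "ty": 0, "tz": -0.0667, "wx": 0, "wy": 0, "wz": 0, "grip": 5},
    {"tx": 0, "ty": 0, "tz": -0.2, "wx": 0, "wy": 0, "wz": 0, "grip": 5}
  ]
}}

```text
time: 23.6
tcp_pos: [0.6664, 0.1744, 0.087]
ee_rot: [-179.8, 0.0, 88.3]
force: [0.1, 0.3, -0.1]
width: 0.0499
grip_force: 0.0
```

Scaled: -17 cm / 30 = -0.5667, -15 cm / 30 = -0.5.

{"name": "move_arm", "arguments": {
  "plan": [
    {"tx": 0, "ty": 0, "tz": -0.1667, "wx": 0, "wy": 0, "wz": 0, "grip": 5},
    {"tx": 0, "ty": 0, "tz": -0.3667, "wx": 0, "wy": 0, "wz": 0, "grip": 5},
    {"tx": 0, "ty": -0.1667, "tz": -0.4667, "wx": 0, "wy": 0, "wz": 0, "grip": 5},
    {"tx": 0, "ty": -0.3667, "tz": -0.5, "wx": 0, "wy": 0, "wz": 0, "grip": 5},
    {"tx": 0, "ty": -0.5667, "tz": -0.5, "wx": 0, "wy": 0, "wz": 0, "grip": 5}
  ]
}}

```text
time: 24.22
tcp_pos: [0.4966, 0.1799, 0.2395]
ee_rot: [179.8, -0.1, 88.3]
force: [-0.8, 1.0, -0.2]
width: 0.05
grip_force: 0.0
```

Scaled: 14 cm / 30 = 0.4667, 9 cm / 30 = 0.3.

{"name": "move_arm", "arguments": {
  "plan": [
    {"tx": 0.1333, "ty": -0.1, "tz": 0, "wx": 0, "wy": 0, "wz": 0, "grip": 5},
    {"tx": 0.3, "ty": -0.2, "tz": 0, "wx": 0, "wy": 0, "wz": 0, "grip": 5},
    {"tx": 0.4667, "ty": -0.2667, "tz": 0, "wx": 0, "wy": 0, "wz": 0, "grip": 5},
    {"tx": 0.4667, "ty": -0.2667, "tz": 0, "wx": 0, "wy": 0, "wz": 0, "grip": 5}
  ]
}}

```text
time: 24.72
tcp_pos: [0.4207, 0.325, 0.2385]
ee_rot: [179.9, -0.1, 88.5]
force: [0.6, 0.3, -0.4]
width: 0.0501
grip_force: 0.0
```

```bash
for i in 1 2; do python3 t.py .6583,-.1386,.046,.02 .661,-.034,.039,.02 .6637,.071,.032,.02 .6665,.176,.025,.02;done; python3 - <<'E'
from h import *
p,d=snapshot("top");cv2.imwrite("pics/t2.png",cv2.resize(p[110:210,90:430],(800,235),interpolation=cv2.INTER_CUBIC)[...,::-1])
E
```

```text
.6583,-.1386,.046,.02 [ 656.5 -139.4] [71.  43.1] ang 89.8 z 0.0651 454
.661,-.034,.039,.02 [660.2 -40.9] [58.1 36.4] ang 86.8 z 0.0581 336
.6637,.071,.032,.02 [663.2  68.6] [52.9 29.9] ang 88.9 z 0.0511 234
.6665,.176,.025,.02 [667.6 175.9] [37.6 24.5] ang 93.1 z 0.0446 145
.6583,-.1386,.046,.02 [ 656.3 -139.5] [70.6 42.2] ang 88.8 z 0.0653 454
.661,-.034,.039,.02 [659.7 -39.8] [60.1 35.5] ang 87.7 z 0.058 329
.6637,.071,.032,.02 [663.5  69.6] [50.6 30.4] ang 87.0 z 0.0513 231
.6665,.176,.025,.02 [667.4 175.7] [38.1 24.4] ang 89.5 z 0.0445 145
```

View pics/t2.png

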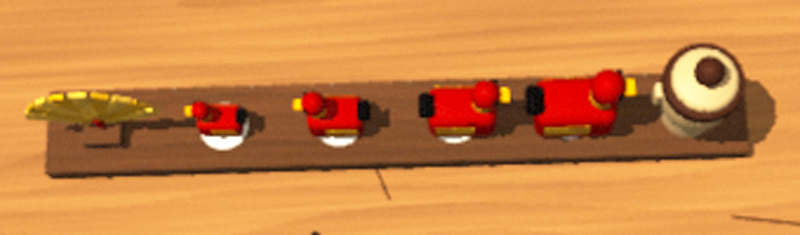

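All four stand upright on their discs, in order fan ← smallest (222,122), third (335,117), second (460,110), biggest (575,108) → farmer head. Each is within about 7 mm and 0.1 rad. I'll hand in.

```bash
python3 -c "
from bench import order;print(order.sign_off())"
```

```text
the job is handed in; nothing more can be done
None
```

The job is handed in: all four red ducks stand upright on their discs, biggest by the farmer head down to smallest by the gilt fan, each measured within about 7 mm of its disc centre (13 mm allowed); the sign-off call did not report a verdict.

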